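# Sort salvaged components into stock bins

## Task

Put the five salvaged components on the bench mat away: each goes into the blue bin that already holds its own kind, stood upright on the bin's floor in the clear space in front of the stock, the two capacitors side by side. Leave the half-repaired green circuit board on the mat where it lies.

Things in the scene. Friction and masses are not known exactly. Their poses are not given: they have to be found in the camera images.
- capacitor_a: Loose snap-in electrolytic capacitor: upright cylinder, diameter 35, height 45, black sleeve with a pale stripe down one side, silver top with a cross score; about 60 g; its partner is identical. Starts upright (z up) on the 3 thick grey bench mat. Origin: centre of its underside.
- capacitor_b: Loose snap-in electrolytic capacitor: upright cylinder, diameter 35, height 45, black sleeve with a pale stripe down one side, silver top with a cross score; about 60 g; its partner is identical. Starts upright (z up) on the 3 thick grey bench mat. Origin: centre of its underside.
- relay: Loose power relay: white block on a grey foot and short pins, 32 long (x) by 20 wide (y), 30 tall including 4 mm pins; about 28 g. Starts upright (z up) on the 3 thick grey bench mat. Origin: centre of its underside.
- transformer: Loose transformer: dark ferrite core 34 (x) by 10 (y), yellow tape strip on top, yellow winding on a black bobbin; 33 tall including 4 mm pins; about 75 g. Across y the bobbin's foot (z 4 to 9) and upper flange (z 26 to 28) are both 28 wide. Starts upright (z up) on the 3 thick grey bench mat. Origin: centre of its underside.
- terminal: Loose 5-way screw terminal block: green, 38 long (x) by 14 wide (y), 22 tall including 4 mm pins, five silver screw heads on top; about 20 g. Starts upright (z up) on the 3 thick grey bench mat. Origin: centre of its underside.
- bin_capacitors: Stock: a row of three black capacitors, 45 tall. Fixed open blue bin, all four alike but for stock: outside 150 (x) by 120 (y), walls and floor 3, back and sides 58 high, sides sloping down to a 36 high lip at the front (-x). Origin: centre of the underside, z up; inner floor at z = 3. The stock is fixed, at the back, behind x = +32; clear space in front of it: x -72 to +32, y -57 to +57.
- bin_relays: Stock: four white relays, 30 tall. Fixed open blue bin, all four alike but for stock: outside 150 (x) by 120 (y), walls and floor 3, back and sides 58 high, sides sloping down to a 36 high lip at the front (-x). Origin: centre of the underside, z up; inner floor at z = 3. The stock is fixed, at the back, behind x = +32; clear space in front of it: x -72 to +32, y -57 to +57.
- bin_transformers: Stock: three yellow and dark transformers, 33 tall. Fixed open blue bin, all four alike but for stock: outside 150 (x) by 120 (y), walls and floor 3, back and sides 58 high, sides sloping down to a 36 high lip at the front (-x). Origin: centre of the underside, z up; inner floor at z = 3. The stock is fixed, at the back, behind x = +32; clear space in front of it: x -72 to +32, y -57 to +57.
- bin_terminals: Stock: five green terminal blocks, 22 tall. Fixed open blue bin, all four alike but for stock: outside 150 (x) by 120 (y), walls and floor 3, back and sides 58 high, sides sloping down to a 36 high lip at the front (-x). Origin: centre of the underside, z up; inner floor at z = 3. The stock is fixed, at the back, behind x = +32; clear space in front of it: x -72 to +32, y -57 to +57.
- board: Loose half-repaired circuit board lying flat on the mat among the parts, to be left alone: green, 45 (x) by 60 (y) by 4 thick, with silver connector and black chips up to 12 tall; 35 g; origin: centre of its underside. On the mat's other (-y) side stands an unlisted solder reel, diameter 50, 33 tall; at its back, a small jar.
There are look-alikes about, which are no part of the job. Leave any purple look-alike of the transformer alone.

How it is judged (in metres and radians):
At the end, for the whole second after the job is handed in: Each component stands upright (within 0.2 rad) at rest in its own kind's bin: origin within 5 mm of the inner floor's height, inside the walls, and at most 34 mm behind the bin's middle. The circuit board is within 15 mm of where it lay (x of capacitor_a in the frame of bin_capacitors between -0.068 and 0.034 m and y of capacitor_a in the frame of bin_capacitors between -0.054 and 0.054 m and z of capacitor_a in the frame of bin_capacitors between 0 and 0.008 m and angle between each of capacitor_a, capacitor_b, relay, transformer, terminal's own z axis and vertical below 0.2 rad and linear speed of each of capacitor_a, capacitor_b, relay, transformer, terminal below 0.02 m/s and angular speed of each of capacitor_a, capacitor_b, relay, transformer, terminal below 0.2 rad/s and x of capacitor_b in the frame of bin_capacitors between -0.068 and 0.034 m and y of capacitor_b in the frame of bin_capacitors between -0.054 and 0.054 m and z of capacitor_b in the frame of bin_capacitors between 0 and 0.008 m and x of relay in the frame of bin_relays between -0.068 and 0.034 m and y of relay in the frame of bin_relays between -0.054 and 0.054 m and z of relay in the frame of bin_relays between 0 and 0.008 m and x of transformer in the frame of bin_transformers between -0.068 and 0.034 m and y of transformer in the frame of bin_transformers between -0.054 and 0.054 m and z of transformer in the frame of bin_transformers between 0 and 0.008 m and x of terminal in the frame of bin_terminals between -0.068 and 0.034 m and y of terminal in the frame of bin_terminals between -0.054 and 0.054 m and z of terminal in the frame of bin_terminals between 0 and 0.008 m and distance of board from where it was at the start of the episode below 0.015 m); the robot touches nothing.
It fails at once if the half-repaired circuit board is shifted by more than 15 mm (distance of board from where it was at the start of the episode above 0.015 m).
It also fails if it takes over 120 s, if anything falls off the work surface, if the arm or the gripper's body presses on something with over 40 N, if the wrist force passes 120 N, or if a joint passes its speed limit or range.

## Robot

A 7-joint arm with a two-finger parallel gripper is mounted at the origin on the work surface. World frame = base frame: x ahead of the robot, y to its left, z up, the work surface at z = 0. Lengths are in m, angles in degrees, forces in N, time in s.
With the tool pointing down it reaches from about 0.425 to 0.875 m from the base axis. Payload 4.7 kg.
Tool frame: the origin (TCP) lies midway between the tips of the shut fingers; the grasp point (between the pads) lies 19 mm behind it; z points along the fingers, y is the line along which they close (so a half turn about z gives the same grasp; the last joint's range is limited). The gripper opens to 87 mm and grips with 3 to 60 N. Pads are 19 mm wide; open, the fingers measure 117 mm over their backs; the gripper's body (75 mm by 190 mm) begins 51 mm behind the grasp point.
Start: joints at [75.292, 18.392, -4.016, 83.108, 1.295, 78.541, -3.26], TCP at [0.174, -0.626, 0.223] pointing down, gripper open.
Joint ranges: [-163.93, 163.93], [-17.29, 119.83], [-79.2, 71.16], [3.27, 140.29], [-89.18, 269.18], [5.43, 117.66], [-154.24, 154.24]. Speed limits (degrees/s): [147.25, 147.25, 180, 180, 180, 180, 180].

## Interface

Orientations are given as [roll, pitch, yaw] about the fixed x, y, z axes, in that order (R = Rz(yaw) Ry(pitch) Rx(roll)).
In Python, from cell import env gives the robot as it stands.
- The arm moves only by the tool step_arm, never from a script. Its argument "moves" is a list of rows, each an object with "dp": the shift along the tool's x, y, z in mm, a list of three; "dr": the turn, a rotation vector about the tool's x, y, z in rad, a list of three; "fingers": the closure, from 0 (fully open) to 1 (shut). In form: [{"dp": [dx, dy, dz], "dr": [ax, ay, az], "fingers": fingers}, ...]. A call has exactly 5 rows; each row shifts and turns the commanded pose from where the row before left it, along the tool's axes as they then stand; what a row does not reach is not made up. A row lasts 1/8 s, in which the tool goes at most 62.5 mm and 10.7 degrees, less where a joint would pass 70% of its speed; a pose out of reach is approached as far as the arm can. A call with a gripper value outside its range is refused whole. The fingers move at their own pace and stop on an object; "squeeze" is the grip in N (left out, the last holds). Time passes only in rows, so rows that do not move let the fingers close, or fill a call up. It gives the time, the measured TCP pose, the force, the opening and the grip force at its end, in the units of the state.
- env.get_obs(): the state, without advancing time (a new reading comes with each control period).
- env.read_camera(name): name is "scene" or "top" or "wrist"; returns the picture (420x560x3 uint8, red, green, blue); there is no depth.
- env.camera_model(name): a dict with "fx", "fy", "cx", "cy" (pixels), "R" (3x3) and "t" (3): a world point X has camera coordinates R X + t. Camera axes: x right, y down, z forward; pixel columns grow to the right and rows downward; lengths in m; the calibration is good to about 2 mm. A picture is of the moment at which its call begins: read the wrist's pose just before it. camera_model takes no time and is no camera call; for the wrist camera it gives the pose at the moment of the call.
- env.sign_off(): hands the job in; it is judged then, once.
The state is a dict: "time_s": time; "qpos": joint angles; "joint_velocities": joint speeds; "effort": joint torques, N m; "tool_pos": TCP position; "tool_rot": TCP orientation; "force": force on the tool from outside, world axes, zero at the start; "wrist_torque": the same for the moment, N m; "grip_width": finger opening in m; "grasp_force": force on a finger pad.
Only numpy, scipy, OpenCV 4.12 (cv2) and the standard library are available. Lean on these libraries where they do the work, as an engineer would, in place of code of your own. Each camera call takes 0.05 s, during which the arm holds its last target. There are 200 camera calls.

## Working session

There is one attempt and no reset: what is moved stays moved. The work goes in short steps, Python scripts to look and compute and a tool call to move; the robot and the scene stay as the last step left them, time stands still between calls to the robot, and variables do not carry over. Pictures are saved under pics/ and viewed, at most 14 in all, crops included, and the job is handed in when it is done.

Besides the shell and the picture viewer there is one more tool, called after "Call:" as a command line: name --argument value ..., lists and objects as JSON in quotes. step_arm: Moves the arm, as the interface text tells. Its arguments: {"type":"object","properties":{"moves":{"type":"array","items":{"type":"object","properties":{"dp":{"type":"array","items":{"type":"number"}},"dr":{"type":"array","items":{"type":"number"}},"fingers":{"type":"number"}}}},"squeeze":{"type":"number"}},"required":["moves"]}

```bash
mkdir -p pics; ls; python3 - <<'E'
from cell import env
import cv2,numpy as np
for n in ("scene","top"):
    im=env.read_camera(n); cv2.imwrite(f"pics/{n}0.png",im[:,:,::-1]); m=env.camera_model(n); print(n,m["fx"],m["cx"],m["cy"],np.round(-np.array(m["R"]).T@m["t"],3),np.round(m["R"],2).tolist())
o=env.get_obs(); print(o["tool_pos"],o["tool_rot"],o["time_s"],o["grip_width"])
E
```

```text
pics
scene 500.4014182849457 274.25190627942726 214.26587321472303 [ 1.167 -0.494  1.047] [[0.57, 0.82, 0.01], [0.64, -0.44, -0.63], [-0.52, 0.36, -0.78]]
top 411.04810291820166 279.08264086696204 211.25613649016407 [ 0.285 -0.017  0.909] [[0.1, -1.0, 0.0], [-0.97, -0.1, -0.2], [0.2, 0.02, -0.98]]
[ 0.17367212 -0.62586858  0.22158757] [-1.79903641e+02  7.34764994e-03  1.55171520e+01] 0.1 0.08671242768478368
```

View pics/scene0.png

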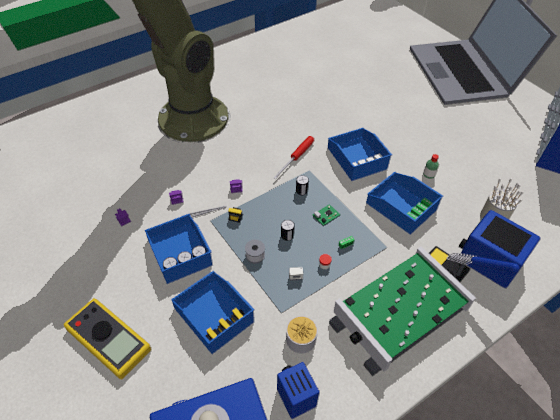

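View pics/top0.png

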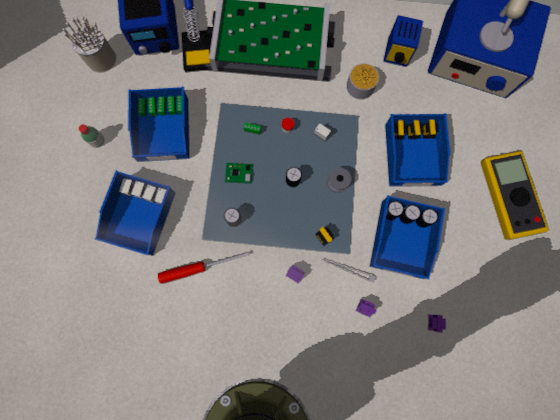

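The top view has image up as +x and left as +y. Bins: terminals (158,124), relays (135,212), transformers (418,149), capacitors (407,237). Parts: capacitors (232,216) and (294,177), relay (323,131), transformer (325,235), terminal (253,128), board (239,173), reel (340,178), jar (288,125). The purple look-alikes lie off the mat.

```bash
cat > h.py <<'E'
import numpy as np,cv2
from cell import env
def ray(cam,uv,z,m=None):
    m=m or env.camera_model(cam); R=np.array(m["R"]); t=np.array(m["t"]).ravel()
    c=-R.T@t; uv=np.atleast_2d(np.asarray(uv,float))
    d=np.c_[(uv[:,0]-m["cx"])/m["fx"],(uv[:,1]-m["cy"])/m["fy"],np.ones(len(uv))]@R
    return c+d*((z-c[2])/d[:,2])[:,None]
def proj(cam,X,m=None):
    m=m or env.camera_model(cam); p=np.atleast_2d(X)@np.array(m["R"]).T+np.array(m["t"]).ravel()
    return np.c_[p[:,0]/p[:,2]*m["fx"]+m["cx"],p[:,1]/p[:,2]*m["fy"]+m["cy"]]
E
python3 - <<'E'
from h import *
im=cv2.imread("pics/top0.png")
def grid(c,x0,y0,s):
    b=cv2.resize(c,None,fx=s,fy=s,interpolation=cv2.INTER_CUBIC)
    for x in range(-(-x0//20)*20,x0+c.shape[1],20):
        cv2.line(b,(int((x-x0)*s),0),(int((x-x0)*s),6),(0,0,255),1); cv2.putText(b,str(x),(int((x-x0)*s)-8,18),0,.35,(0,0,255))
    for y in range(-(-y0//20)*20,y0+c.shape[0],20):
        cv2.line(b,(0,int((y-y0)*s)),(6,int((y-y0)*s)),(0,0,255),1); cv2.putText(b,str(y),(8,int((y-y0)*s)+4),0,.35,(0,0,255))
    return b
cv2.imwrite("pics/mat.png",grid(im[98:255,200:365],200,98,3.7))
cv2.imwrite("pics/bins.png",np.hstack([grid(im[80:262,92:197],92,80,3.2),grid(im[105:287,362:462],362,105,3.2)]))
E
```

```text
(no output)
```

View pics/mat.png

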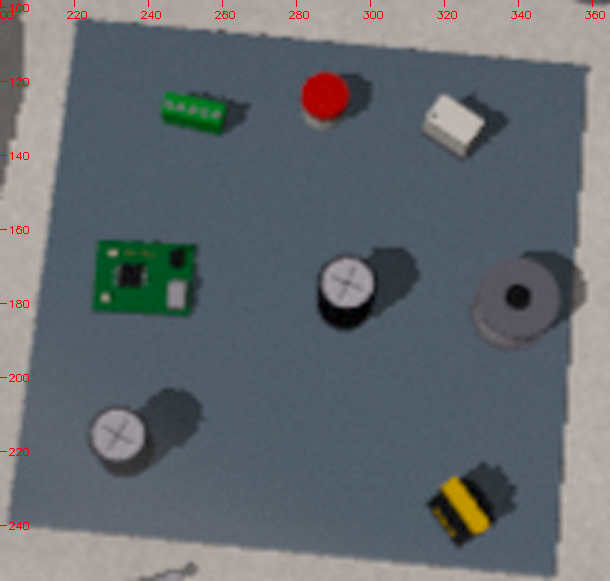

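View pics/bins.png

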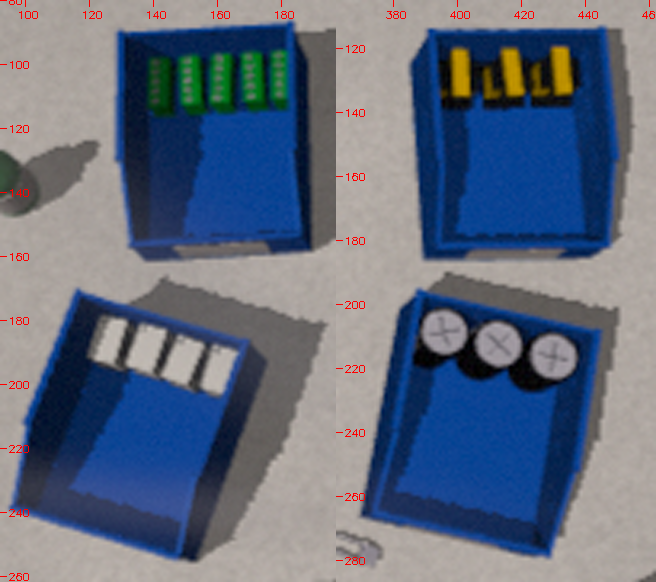

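Bin rims are clear in the crops. I read the back corners (z=58) and lip corners (z=36) from them. In the mat crop, the capacitor tops are at (294,174) and (232,215).

```bash
cat > bins.py <<'E'
from h import *
C={"term":[(128.9,90),(183.3,87.8),(132.6,156.6),(188.3,155)],"relay":[(116.4,171.3),(169.2,187.2),(96.4,238.4),(148.9,253.4)],
"trafo":[(392,114.7),(445.4,114.7),(389.5,183.1),(447,181)],"cap":[(388.6,196.3),(444.5,208.8),(372,266.6),(428.6,277.8)]}
B={}
for k,c in C.items():
    P=np.r_[ray("top",c[:2],.058),ray("top",c[2:],.036)][:,:2]*1e3
    ax=(P[0]+P[1]-P[2]-P[3])/2; ex=ax/np.linalg.norm(ax)
    B[k]=(P.mean(0),np.degrees(np.arctan2(ex[1],ex[0])))
    if __name__=="__main__": print(k,"c",P.mean(0).round(1),"yaw",B[k][1].round(1),"len",np.linalg.norm(ax).round(1),"w",np.linalg.norm(P[0]-P[1]).round(1),np.linalg.norm(P[2]-P[3]).round(1), "back yaw",np.degrees(np.arctan2(*(P[0]-P[1])[::-1])).round(1)-90)
E
python3 bins.py; python3 - <<'E'
from h import *
print("caps",(ray("top",[(294.05,173.9),(231.9,215.3)],.048)*1e3).round(1))
f=lambda l:[(200+x/3.7,98+y/3.7) for x,y in l]
im=cv2.imread("pics/top0.png"); hsv=cv2.cvtColor(im,cv2.COLOR_BGR2HSV)
# top faces, by hand-read corners
r=f([(443,95),(485,125),(466,144),(424,113)]); t=f([(166,92),(228,106),(223,127),(163,113)])
tr=f([(459,476),(491,521),(476,535),(441,490)])
for n,c,z in (("relay",r,.033),("term",t,.025),("trafo tape",tr,.036)):
    P=ray("top",c,z)[:,:2]*1e3; d=P[1]-P[0]+P[2]-P[3]; print(n,P.mean(0).round(1),"long yaw",np.degrees(np.arctan2(d[1],d[0])).round(1),"L",(np.linalg.norm(d)/2).round(1),"W",np.linalg.norm(P[3]-P[0]).round(1),np.linalg.norm(P[2]-P[1]).round(1))
m=(hsv[...,0]>45)&(hsv[...,0]<80)&(hsv[...,1]>120); m[:,:220]=0;m[:,260:]=0;m[:155]=0;m[190:]=0
ys,xs=np.nonzero(m);print("board",(ray("top",[(xs.mean(),ys.mean())],.007)*1e3).round(1))
print("reel",(ray("top",f([(518,296)]),.036)*1e3).round(1),"jar",(ray("top",f([(325,98)]),.03)*1e3).round(1))
m=env.camera_model("wrist"); o=env.get_obs(); R=np.array(m["R"]);print("wrist cam",m["fx"],(-R.T@m["t"]-o["tool_pos"]).round(3),R.round(2).tolist())
E
```

```text
term c [639.5 287.4] yaw 10.3 len 151.0 w 122.2 123.9 back yaw 8.200000000000003
relay c [430.  309.5] yaw -10.4 len 146.7 w 120.9 118.6 back yaw -11.400000000000006
trafo c [ 635.2 -295.2] yaw 4.1 len 149.2 w 118.9 127.3 back yaw 5.700000000000003
cap c [ 434.1 -279.6] yaw -8.6 len 150.1 w 120.2 120.2 back yaw -7.5
caps [[548.9 -26.2  48. ]
 [444.3  97.5  48. ]]
relay [662.7 -82.2] long yaw -122.6 L 32.2 W 16.8 17.2
term [656.8  77.8] long yaw -98.1 L 39.0 W 14.0 14.2
trafo tape [ 424.4 -107. ] long yaw -138.9 L 32.4 W 13.5 12.0
board [[553.2 101.7   7. ]]
reel [[ 553.2 -128.2   36. ]] jar [[670.1  -1.8  30. ]]
wrist cam 298.3685441006345 [0.072 0.02  0.162] [[0.27, -0.96, -0.0], [-0.93, -0.26, 0.27], [-0.26, -0.07, -0.96]]
```

```bash
cat > go.py <<'E'
# usage: go.py x y yaw [z]  (mm, deg): turn first, then shift in tool axes
import sys
from h import *
x,y,yaw=map(float,sys.argv[1:4]); o=env.get_obs(); p=np.array(o["tool_pos"])*1e3; r=o["tool_rot"]
d=(yaw-r[2]+180)%360-180; a=np.radians(yaw); v=np.array([x,y])-p[:2]
print("at",p.round(1),np.round(r,2),"t",round(o["time_s"],2),"q7",round(o["qpos"][6],1))
print("turn z rad",round(-np.radians(d),3),"dp",round(v@[np.cos(a),np.sin(a)],1),round(v@[np.sin(a),-np.cos(a)],1))
E
python3 go.py 424.4 -107 41.1
```

```text
at [ 173.7 -625.9  221.6] [-1.799e+02  1.000e-02  1.552e+01] t 0.1 q7 -3.3
turn z rad -0.447 dp 530.0 -226.2
```

Call:
step_arm --moves '[{"dp": [0, 0, 0], "dr": [0, 0, -0.149], "fingers": 0}, {"dp": [0, 0, 0], "dr": [0, 0, -0.149], "fingers": 0}, {"dp": [0, 0, 0], "dr": [0, 0, -0.149], "fingers": 0}, {"dp": [30, -12.8, 0], "dr": [0, 0, 0], "fingers": 0}, {"dp": [44, -18.8, 0], "dr": [0, 0, 0], "fingers": 0}]' --squeeze 15

```text
time_s: 0.72
tool_pos: [0.208, -0.5536, 0.2216]
tool_rot: [-179.9, -0.0, 41.0]
force: [-0.1, -0.0, -0.2]
grip_width: 0.087
grasp_force: 0.0
```

Call:
step_arm --moves '[{"dp": [45, -19.2, 0], "dr": [0, 0, 0], "fingers": 0}, {"dp": [45, -19.2, 0], "dr": [0, 0, 0], "fingers": 0}, {"dp": [45, -19.2, 0], "dr": [0, 0, 0], "fingers": 0}, {"dp": [45, -19.2, 0], "dr": [0, 0, 0], "fingers": 0}, {"dp": [45, -19.2, 0], "dr": [0, 0, 0], "fingers": 0}]'

```text
time_s: 1.35
tool_pos: [0.3155, -0.3318, 0.2223]
tool_rot: [-180.0, 0.0, 41.1]
force: [0.9, -0.7, 0.3]
grip_width: 0.0871
grasp_force: 0.0
```

Call:
step_arm --moves '[{"dp": [45, -19.2, 0], "dr": [0, 0, 0], "fingers": 0}, {"dp": [45, -19.2, 0], "dr": [0, 0, 0], "fingers": 0}, {"dp": [45, -19.2, 0], "dr": [0, 0, 0], "fingers": 0}, {"dp": [45, -19.2, 0], "dr": [0, 0, 0], "fingers": 0}, {"dp": [30, -13, 0], "dr": [0, 0, 0], "fingers": 0}]'

```text
time_s: 1.98
tool_pos: [0.4148, -0.1254, 0.2224]
tool_rot: [180.0, 0.0, 41.3]
force: [-0.3, -0.3, 0.8]
grip_width: 0.0869
grasp_force: 0.0
```

```bash
python3 go.py 424.4 -107 41.1; cat > look.py <<'E'
import sys
from h import *
n=sys.argv[1]; m=env.camera_model("wrist"); im=env.read_camera("wrist"); cv2.imwrite(f"pics/{n}.png",im[:,:,::-1])
import json; json.dump({k:np.array(v).tolist() for k,v in m.items()},open(f"pics/{n}.json","w"))
E
python3 look.py w1
```

```text
at [ 414.8 -125.4  222.4] [1.7999e+02 2.0000e-02 4.1260e+01] t 1.98 q7 -30.0
turn z rad 0.003 dp 19.3 -7.5
```

View pics/w1.png

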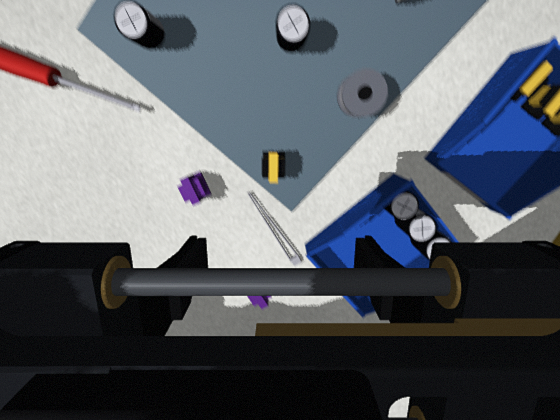

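The wrist view shows the transformer at (273,166), with its tape upright in the picture, so it lines up with tool x. The jaws are at y≈270.

```bash
cat > meas.py <<'E'
# meas.py name x0 y0 x1 y1 z kind : centre & long axis from the colour mask in a window
import sys,json
from h import *
n=sys.argv[1]; x0,y0,x1,y1=map(int,sys.argv[2:6]); z=float(sys.argv[6]); k=sys.argv[7]
m=json.load(open(f"pics/{n}.json")); im=cv2.imread(f"pics/{n}.png")[y0:y1,x0:x1]; h=cv2.cvtColor(im,cv2.COLOR_BGR2HSV)
rng={"yellow":((18,110,110),(35,255,255)),"green":((45,110,40),(80,255,255)),"white":((0,0,165),(180,60,255)),"silver":((0,0,140),(180,60,255))}[k]
M=cv2.inRange(h,*map(np.array,rng)); c=max(cv2.findContours(M,0,2)[0],key=cv2.contourArea)
P=(ray("wrist",c[:,0]+[x0,y0],z,m)[:,:2]*1e3).astype(np.float32)
(cx,cy),(w,l),a=cv2.minAreaRect(P)
if w>l: w,l,a=l,w,a-90
print("centre",round(cx,1),round(cy,1),"W",round(w,1),"L",round(l,1),"long yaw",round((a+90+90)%180-90,1),"px",c[:,0].mean(0)+[x0,y0])
E
python3 meas.py w1 250 140 300 190 .036 yellow
```

```text
centre 427.9 -102.6 W 11.0 L 35.4 long yaw 38.9 px [273.         166.28571429]
```

Call:
step_arm --moves '[{"dp": [0, -3, 30], "dr": [0, 0, 0.01], "fingers": 0}, {"dp": [0, -3, 40], "dr": [0, 0, 0.01], "fingers": 0}, {"dp": [0, 0, 40], "dr": [0, 0, 0.01], "fingers": 0}, {"dp": [0, 0, 0], "dr": [0, 0, 0], "fingers": 0}, {"dp": [0, 0, 0], "dr": [0, 0, 0], "fingers": 0}]'

```text
time_s: 2.65
tool_pos: [0.4111, -0.1235, 0.1137]
tool_rot: [179.9, -0.0, 39.4]
force: [0.3, 0.2, 0.1]
grip_width: 0.087
grasp_force: 0.0
```

```bash
python3 look.py w2; python3 - <<'E'
import json
from h import *
m=json.load(open("pics/w2.json"));o=env.get_obs()
print(proj("wrist",[o["tool_pos"],[.4265,-.1045,.036],[.434,-.2796,.048]],m).round())
E
python3 go.py 427 -104 39.5
```

```text
[[281. 254.]
 [274. 187.]
 [434. 308.]]
at [ 411.6 -123.7  114.2] [ 1.7986e+02 -6.0000e-02  3.9410e+01] t 2.7 q7 -35.1
turn z rad -0.002 dp 24.5 -5.4
```

View pics/w2.png

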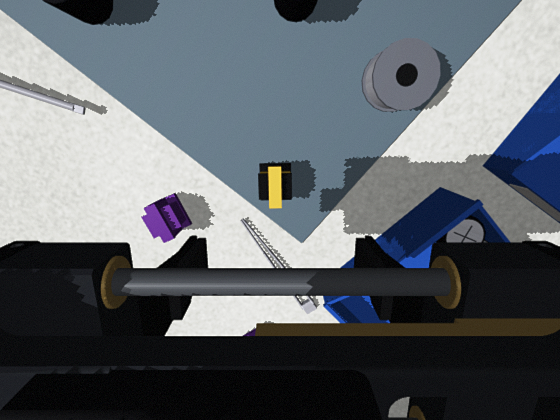

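Tape at (275,188), matching the estimate; the tweezers lie clear of where the fingers come down.

```bash
python3 meas.py w2 250 150 300 220 .036 yellow
```

```text
centre 426.9 -104.9 W 10.6 L 35.2 long yaw 39.4 px [275.375  181.6875]
```

Call:
step_arm --moves '[{"dp": [24, -4.7, 0], "dr": [0, 0, 0], "fingers": 0}, {"dp": [0, 0, 30], "dr": [0, 0, 0], "fingers": 0}, {"dp": [0, 0, 40], "dr": [0, 0, 0], "fingers": 0}, {"dp": [0, 0, 25], "dr": [0, 0, 0], "fingers": 0}, {"dp": [0, 0, 12], "dr": [0, 0, 0], "fingers": 0}]'

```text
time_s: 3.32
tool_pos: [0.4265, -0.1048, 0.0057]
tool_rot: [180.0, -0.0, 39.4]
force: [-0.3, -0.4, 0.8]
grip_width: 0.0873
grasp_force: 0.0
```

Call:
step_arm --moves '[{"dp": [0, 0, 0], "dr": [0, 0, 0], "fingers": 0.4}, {"dp": [0, 0, 0], "dr": [0, 0, 0], "fingers": 0.6}, {"dp": [0, 0, 0], "dr": [0, 0, 0], "fingers": 0.8}, {"dp": [0, 0, 0], "dr": [0, 0, 0], "fingers": 1}, {"dp": [0, 0, 0], "dr": [0, 0, 0], "fingers": 1}]'

```text
time_s: 3.95
tool_pos: [0.426, -0.1045, 0.0058]
tool_rot: [180.0, -0.0, 39.4]
force: [0.1, -0.3, -1.3]
grip_width: 0.045
grasp_force: 0.0
```

```bash
python3 go.py 426.9 -104.9 39.4; python3 -c "
from h import *; o=env.get_obs(); print(o['grip_width'],o['grasp_force'],o['force'])
from bins import B
for k,(c,y) in B.items():
    a=np.radians(y)
    for bx,by in ([(-20,28),(-20,-28)] if k=='cap' else [(-20,0)]): print(k,(c+[np.cos(a)*bx-np.sin(a)*by,np.sin(a)*bx+np.cos(a)*by]).round(1),'yaw',round(y+90,1))"
```

```text
at [ 426.  -104.5    5.8] [179.97  -0.    39.4 ] t 3.95 q7 -47.0
turn z rad 0.0 dp 0.4 0.8
0.04500139396064675 0.0 [ 0.13243462 -0.29193598 -1.25000181]
term [619.8 283.8] yaw 100.3
relay [410.3 313.1] yaw 79.6
trafo [ 615.3 -296.6] yaw 94.1
cap [ 418.5 -248.9] yaw 81.4
cap [ 410.1 -304.3] yaw 81.4
```

Call:
step_arm --moves '[{"dp": [0, 0, 0], "dr": [0, 0, 0], "fingers": 1}, {"dp": [0, 0, 0], "dr": [0, 0, 0], "fingers": 1}, {"dp": [0, 0, 0], "dr": [0, 0, 0], "fingers": 1}, {"dp": [0, 0, 0], "dr": [0, 0, 0], "fingers": 1}, {"dp": [0, 0, -5], "dr": [0, 0, 0], "fingers": 1}]'

```text
time_s: 4.58
tool_pos: [0.4254, -0.1042, 0.0103]
tool_rot: [-179.9, 0.0, 39.4]
force: [-0.1, 0.9, -1.3]
grip_width: 0.0278
grasp_force: 15.0
```

Call:
step_arm --moves '[{"dp": [0, 0, -20], "dr": [0, 0, 0], "fingers": 1}, {"dp": [0, 0, -30], "dr": [0, 0, 0], "fingers": 1}, {"dp": [0, 0, -30], "dr": [0, 0, 0], "fingers": 1}, {"dp": [0, 0, -30], "dr": [0, 0, 0], "fingers": 1}, {"dp": [0, 0, -25], "dr": [0, 0, 0], "fingers": 1}]'

```text
time_s: 5.2
tool_pos: [0.426, -0.1043, 0.147]
tool_rot: [179.9, -0.0, 39.4]
force: [0.3, -0.5, -1.3]
grip_width: 0.0276
grasp_force: 15.0
```

```bash
python3 go.py 615.3 -296.6 94
```

```text
at [ 426.  -104.3  147. ] [ 1.7994e+02 -1.0000e-02  3.9420e+01] t 5.2 q7 -37.3
turn z rad -0.953 dp -205.0 175.4
```

Call:
step_arm --moves '[{"dp": [0, 0, 0], "dr": [0, 0, -0.16], "fingers": 1}, {"dp": [0, 0, 0], "dr": [0, 0, -0.16], "fingers": 1}, {"dp": [0, 0, 0], "dr": [0, 0, -0.16], "fingers": 1}, {"dp": [0, 0, 0], "dr": [0, 0, -0.16], "fingers": 1}, {"dp": [0, 0, 0], "dr": [0, 0, -0.16], "fingers": 1}]'

```text
time_s: 5.82
tool_pos: [0.4258, -0.1042, 0.1457]
tool_rot: [-180.0, 0.0, 85.6]
force: [0.4, 0.2, -0.3]
grip_width: 0.0278
grasp_force: 15.0
```

Call:
step_arm --moves '[{"dp": [0, 0, 0], "dr": [0, 0, -0.153], "fingers": 1}, {"dp": [-25, 21.4, 0], "dr": [0, 0, 0], "fingers": 1}, {"dp": [-35, 30, 0], "dr": [0, 0, 0], "fingers": 1}, {"dp": [-35, 30, 0], "dr": [0, 0, 0], "fingers": 1}, {"dp": [-35, 30, 0], "dr": [0, 0, 0], "fingers": 1}]'

```text
time_s: 6.45
tool_pos: [0.547, -0.2274, 0.1456]
tool_rot: [-180.0, -0.0, 94.0]
force: [-0.1, 0.2, 0.1]
grip_width: 0.0278
grasp_force: 15.0
```

Call:
step_arm --moves '[{"dp": [-35, 30, 0], "dr": [0, 0, 0], "fingers": 1}, {"dp": [-25, 21, 0], "dr": [0, 0, 0], "fingers": 1}, {"dp": [-15, 13, 0], "dr": [0, 0, 0], "fingers": 1}, {"dp": [0, 0, 30], "dr": [0, 0, 0], "fingers": 1}, {"dp": [0, 0, 0], "dr": [0, 0, 0], "fingers": 1}]'

```text
time_s: 7.08
tool_pos: [0.6132, -0.296, 0.1126]
tool_rot: [-179.7, -0.2, 94.0]
force: [-0.2, -0.2, -1.4]
grip_width: 0.0278
grasp_force: 15.0
```

```bash
python3 go.py 615.3 -296.6 94; python3 look.py w3
```

```text
at [ 613.2 -296.   112.6] [-179.71   -0.19   94.01] t 7.08 q7 16.9
turn z rad 0.0 dp -0.8 2.1
```

View pics/w3.png

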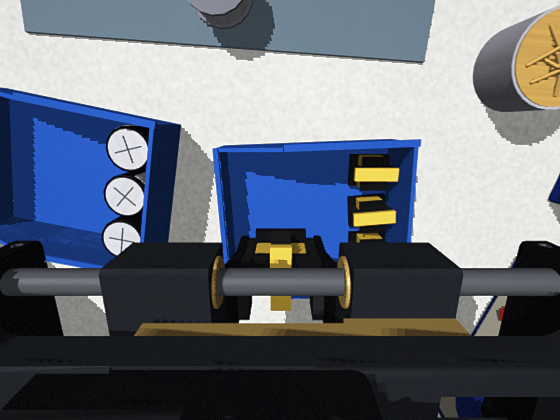

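The transformer is held square at (280,270) above the bin's clear space between lip and stock.

Call:
step_arm --moves '[{"dp": [-0.5, 1, 25], "dr": [0, 0, 0], "fingers": 1}, {"dp": [0, 0, 30], "dr": [0, 0, 0], "fingers": 1}, {"dp": [0, 0, 30], "dr": [0, 0, 0], "fingers": 1}, {"dp": [0, 0, 14], "dr": [0, 0, 0], "fingers": 1}, {"dp": [0, 0, 4], "dr": [0, 0, 0], "fingers": 1}]'

```text
time_s: 7.75
tool_pos: [0.6163, -0.297, 0.0129]
tool_rot: [180.0, 0.0, 94.0]
force: [-0.5, 0.2, -0.9]
grip_width: 0.0277
grasp_force: 15.0
```

```bash
python3 go.py 615.3 -296.6 94
```

```text
at [ 616.3 -297.    12.9] [180.     0.    94.01] t 7.75 q7 14.7
turn z rad 0.0 dp 0.5 -1.0
```

Call:
step_arm --moves '[{"dp": [0, 0, 4], "dr": [0, 0, 0], "fingers": 1}, {"dp": [0, 0, 2.5], "dr": [0, 0, 0], "fingers": 1}, {"dp": [0, 0, 0], "dr": [0, 0, 0], "fingers": 1}, {"dp": [0, 0, 0], "dr": [0, 0, 0], "fingers": 0.55}, {"dp": [0, 0, 0], "dr": [0, 0, 0], "fingers": 0.42}]'

```text
time_s: 8.38
tool_pos: [0.6165, -0.2971, 0.0065]
tool_rot: [180.0, 0.0, 94.0]
force: [-0.3, 0.1, 0.6]
grip_width: 0.0404
grasp_force: 0.0
```

Call:
step_arm --moves '[{"dp": [0, 0, 0], "dr": [0, 0, 0], "fingers": 0.42}, {"dp": [0, 0, 0], "dr": [0, 0, 0], "fingers": 0.42}, {"dp": [0, 0, -15], "dr": [0, 0, 0], "fingers": 0.42}, {"dp": [0, 0, -40], "dr": [0, 0, 0], "fingers": 0.42}, {"dp": [0, 0, -50], "dr": [0, 0, 0], "fingers": 0.42}]'

```text
time_s: 9.0
tool_pos: [0.6157, -0.2968, 0.1122]
tool_rot: [-179.9, -0.0, 94.0]
force: [0.0, -0.2, 0.4]
grip_width: 0.0506
grasp_force: 0.0
```

Call:
step_arm --moves '[{"dp": [-40, 0, -30], "dr": [0, 0, 0], "fingers": 0}, {"dp": [0, 0, 0], "dr": [0, 0, 0], "fingers": 0}, {"dp": [0, 0, 0], "dr": [0, 0, 0], "fingers": 0}, {"dp": [0, 0, 0], "dr": [0, 0, 0], "fingers": 0}, {"dp": [0, 0, 0], "dr": [0, 0, 0], "fingers": 0}]'

```text
time_s: 9.62
tool_pos: [0.6189, -0.3356, 0.1402]
tool_rot: [-179.9, -0.1, 94.1]
force: [-0.7, 0.6, -0.7]
grip_width: 0.0854
grasp_force: 0.0
```

```bash
python3 look.py w4; python3 meas.py w4 200 100 340 240 .036 yellow; python3 go.py 662.7 -82.2 57.4;  python3 go.py 638 -120 57.4
```

```text
centre 617.5 -297.0 W 10.6 L 33.9 long yaw -86.2 px [279.25       163.33333333]
at [ 618.9 -336.   140.4] [-1.7994e+02 -5.0000e-02  9.4080e+01] t 9.68 q7 20.2
turn z rad 0.64 dp 237.4 -99.8
at [ 618.9 -336.   140.4] [-1.7994e+02 -5.0000e-02  9.4080e+01] t 9.68 q7 20.2
turn z rad 0.64 dp 192.2 -100.3
```

View pics/w4.png

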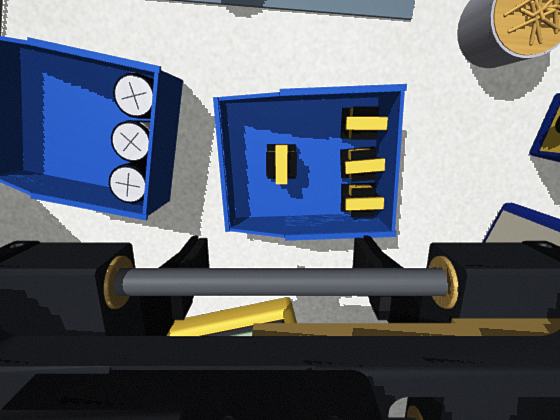

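The transformer stands upright at (282,163), clear of the stock. Next is the relay; I stop short of it and measure.

Call:
step_arm --moves '[{"dp": [0, 0, 0], "dr": [0, 0, 0.16], "fingers": 0}, {"dp": [0, 0, 0], "dr": [0, 0, 0.16], "fingers": 0}, {"dp": [0, 0, 0], "dr": [0, 0, 0.16], "fingers": 0}, {"dp": [0, 0, 0], "dr": [0, 0, 0.16], "fingers": 0}, {"dp": [20, -10.4, 0], "dr": [0, 0, 0], "fingers": 0}]'

```text
time_s: 10.3
tool_pos: [0.6202, -0.3159, 0.1404]
tool_rot: [-180.0, 0.1, 57.2]
force: [-0.5, 0.0, -0.2]
grip_width: 0.0872
grasp_force: 0.0
```

Call:
step_arm --moves '[{"dp": [36, -19, 0], "dr": [0, 0, 0], "fingers": 0}, {"dp": [36, -19, 0], "dr": [0, 0, 0], "fingers": 0}, {"dp": [36, -19, 0], "dr": [0, 0, 0], "fingers": 0}, {"dp": [36, -19, 0], "dr": [0, 0, 0], "fingers": 0}, {"dp": [28, -14, 0], "dr": [0, 0, 0], "fingers": 0}]'

```text
time_s: 10.92
tool_pos: [0.6379, -0.1161, 0.1411]
tool_rot: [-180.0, -0.1, 57.8]
force: [0.2, -0.5, -0.2]
grip_width: 0.0868
grasp_force: 0.0
```

Call:
step_arm --moves '[{"dp": [0, 0, 25], "dr": [0, 0, 0], "fingers": 0}, {"dp": [0, 0, 0], "dr": [0, 0, 0], "fingers": 0}, {"dp": [0, 0, 0], "dr": [0, 0, 0], "fingers": 0}, {"dp": [0, 0, 0], "dr": [0, 0, 0], "fingers": 0}, {"dp": [0, 0, 0], "dr": [0, 0, 0], "fingers": 0}]'

```text
time_s: 11.55
tool_pos: [0.6384, -0.1215, 0.1167]
tool_rot: [179.9, -0.0, 57.3]
force: [-0.5, -0.9, -0.2]
grip_width: 0.0869
grasp_force: 0.0
```

```bash
python3 look.py w5; python3 -c "
import json
from h import *
print(proj('wrist',[[.6627,-.0822,.033]],json.load(open('pics/w5.json'))))"; python3 meas.py w5 220 110 340 235 .033 white; python3 go.py 662.7 -82.2 57.4
```

```text
[[278.49209131 159.10515038]]
centre 665.9 -80.4 W 19.4 L 31.2 long yaw 60.0 px [281.21052632 153.57894737]
at [ 638.4 -121.5  116.6] [ 1.7995e+02 -1.0000e-02  5.7320e+01] t 11.6 q7 -33.2
turn z rad -0.001 dp 46.2 -0.7
```

View pics/w5.png

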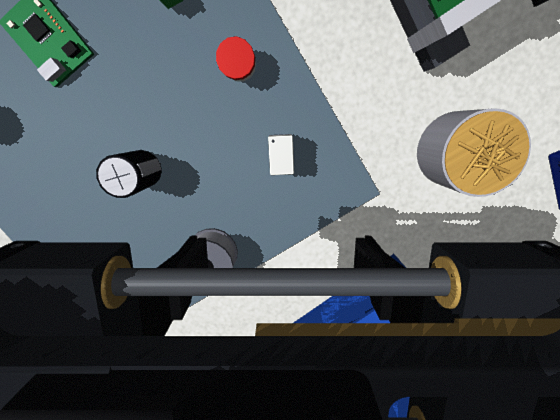

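The relay is at (281,155); measured size 31×19 mm, which fits. The fingers come down clear of the jar and reel.

Call:
step_arm --moves '[{"dp": [0, 0, 0], "dr": [0, 0, -0.047], "fingers": 0}, {"dp": [25, 1.5, 0], "dr": [0, 0, 0], "fingers": 0}, {"dp": [24, 1.5, 20], "dr": [0, 0, 0], "fingers": 0}, {"dp": [0, 0, 35], "dr": [0, 0, 0], "fingers": 0}, {"dp": [0, 0, 30], "dr": [0, 0, 0], "fingers": 0}]'

```text
time_s: 12.22
tool_pos: [0.6653, -0.0799, 0.0301]
tool_rot: [180.0, 0.0, 60.1]
force: [-0.0, -0.6, -0.5]
grip_width: 0.0869
grasp_force: 0.0
```

Call:
step_arm --moves '[{"dp": [0, 0, 15], "dr": [0, 0, 0], "fingers": 0}, {"dp": [0, 0, 10], "dr": [0, 0, 0], "fingers": 0}, {"dp": [0, 0, 0], "dr": [0, 0, 0], "fingers": 0.5}, {"dp": [0, 0, 0], "dr": [0, 0, 0], "fingers": 1}, {"dp": [0, 0, 0], "dr": [0, 0, 0], "fingers": 1}]'

```text
time_s: 12.85
tool_pos: [0.666, -0.0802, 0.0072]
tool_rot: [179.9, -0.0, 60.0]
force: [0.1, -0.2, 0.3]
grip_width: 0.0648
grasp_force: 0.0
```

Call:
step_arm --moves '[{"dp": [0, 0, 0], "dr": [0, 0, 0], "fingers": 1}, {"dp": [0, 0, 0], "dr": [0, 0, 0], "fingers": 1}, {"dp": [0, 0, 0], "dr": [0, 0, 0], "fingers": 1}, {"dp": [0, 0, 0], "dr": [0, 0, 0], "fingers": 1}, {"dp": [0, 0, 0], "dr": [0, 0, 0], "fingers": 1}]'

```text
time_s: 13.48
tool_pos: [0.6652, -0.0802, 0.006]
tool_rot: [-180.0, 0.0, 60.0]
force: [0.8, -0.6, -0.6]
grip_width: 0.0199
grasp_force: 15.0
```

Call:
step_arm --moves '[{"dp": [0, 0, 0], "dr": [0, 0, 0], "fingers": 1}, {"dp": [0, 0, 0], "dr": [0, 0, 0], "fingers": 1}, {"dp": [0, 0, 0], "dr": [0, 0, 0], "fingers": 1}, {"dp": [0, 0, 0], "dr": [0, 0, 0], "fingers": 1}, {"dp": [0, 0, 0], "dr": [0, 0, 0], "fingers": 1}]'

```text
time_s: 14.1
tool_pos: [0.6651, -0.0802, 0.006]
tool_rot: [-180.0, 0.0, 60.0]
force: [0.3, -1.0, 0.7]
grip_width: 0.0196
grasp_force: 15.0
```

Call:
step_arm --moves '[{"dp": [0, 0, -15], "dr": [0, 0, 0], "fingers": 1}, {"dp": [0, 0, -35], "dr": [0, 0, 0], "fingers": 1}, {"dp": [0, 0, -40], "dr": [0, 0, 0], "fingers": 1}, {"dp": [0, 0, -40], "dr": [0, 0, -0.17], "fingers": 1}, {"dp": [0, 0, 0], "dr": [0, 0, -0.172], "fingers": 1}]'

```text
time_s: 14.72
tool_pos: [0.6682, -0.0799, 0.1421]
tool_rot: [179.5, -0.0, 80.0]
force: [0.8, 0.1, -0.4]
grip_width: 0.0193
grasp_force: 15.0
```

Call:
step_arm --moves '[{"dp": [20, -18.9, 0], "dr": [0, 0, 0], "fingers": 1}, {"dp": [33, -31, 0], "dr": [0, 0, 0], "fingers": 1}, {"dp": [33, -31, 0], "dr": [0, 0, 0], "fingers": 1}, {"dp": [33, -31, 0], "dr": [0, 0, 0], "fingers": 1}, {"dp": [33, -31, 0], "dr": [0, 0, 0], "fingers": 1}]'

```text
time_s: 15.35
tool_pos: [0.5515, 0.0965, 0.1373]
tool_rot: [179.9, 0.0, 79.6]
force: [0.4, 0.3, 0.1]
grip_width: 0.0198
grasp_force: 15.0
```

Call:
step_arm --moves '[{"dp": [33, -31, 0], "dr": [0, 0, 0], "fingers": 1}, {"dp": [33, -31, 0], "dr": [0, 0, 0], "fingers": 1}, {"dp": [33, -31, 0], "dr": [0, 0, 0], "fingers": 1}, {"dp": [33, -31, 0], "dr": [0, 0, 0], "fingers": 1}, {"dp": [33, -31, 0], "dr": [0, 0, 0], "fingers": 1}]'

```text
time_s: 15.98
tool_pos: [0.4286, 0.2867, 0.1373]
tool_rot: [179.9, -0.0, 79.6]
force: [0.5, 0.2, 0.3]
grip_width: 0.0198
grasp_force: 15.0
```

Call:
step_arm --moves '[{"dp": [20, -19, 0], "dr": [0, 0, 0], "fingers": 1}, {"dp": [4, -4, 0], "dr": [0, 0, 0], "fingers": 1}, {"dp": [0, 0, 25], "dr": [0, 0, 0], "fingers": 1}, {"dp": [0, 0, 0], "dr": [0, 0, 0], "fingers": 1}, {"dp": [0, 0, 0], "dr": [0, 0, 0], "fingers": 1}]'

```text
time_s: 16.6
tool_pos: [0.4118, 0.3125, 0.1117]
tool_rot: [180.0, -0.0, 79.5]
force: [0.1, -0.0, -0.3]
grip_width: 0.0199
grasp_force: 15.0
```

```bash
python3 go.py 410.3 313.1 79.6; python3 look.py w6
```

```text
at [411.8 312.5 111.7] [ 1.7996e+02 -1.0000e-02  7.9550e+01] t 16.6 q7 -58.9
turn z rad -0.001 dp 0.4 -1.6
```

View pics/w6.png

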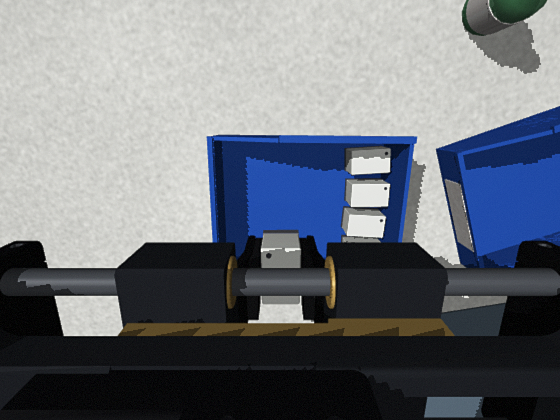

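The relay is held square at (280,265) over the relay bin's clear space.

Call:
step_arm --moves '[{"dp": [0, 0, 25], "dr": [0, 0, 0], "fingers": 1}, {"dp": [0, 0, 30], "dr": [0, 0, 0], "fingers": 1}, {"dp": [0, 0, 30], "dr": [0, 0, 0], "fingers": 1}, {"dp": [0, 0, 12], "dr": [0, 0, 0], "fingers": 1}, {"dp": [0, 0, 3], "dr": [0, 0, 0], "fingers": 1}]'

```text
time_s: 17.27
tool_pos: [0.4112, 0.3131, 0.0112]
tool_rot: [-180.0, -0.0, 79.6]
force: [0.9, -0.4, -1.0]
grip_width: 0.0199
grasp_force: 15.0
```

```bash
python3 go.py 410.3 313.1 79.6
```

```text
at [411.2 313.1  11.2] [-1.800e+02 -1.000e-02  7.961e+01] t 17.27 q7 -65.5
turn z rad 0.0 dp -0.1 -0.9
```

Call:
step_arm --moves '[{"dp": [0, 0, 3], "dr": [0, 0, 0], "fingers": 1}, {"dp": [0, 0, 1.7], "dr": [0, 0, 0], "fingers": 1}, {"dp": [0, 0, 0], "dr": [0, 0, 0], "fingers": 1}, {"dp": [0, 0, 0], "dr": [0, 0, 0], "fingers": 0.6}, {"dp": [0, 0, 0], "dr": [0, 0, 0], "fingers": 0.45}]'

```text
time_s: 17.9
tool_pos: [0.411, 0.3131, 0.0065]
tool_rot: [180.0, -0.0, 79.6]
force: [-0.3, 0.1, 0.4]
grip_width: 0.0325
grasp_force: 0.0
```

Call:
step_arm --moves '[{"dp": [0, 0, 0], "dr": [0, 0, 0], "fingers": 0.45}, {"dp": [0, 0, 0], "dr": [0, 0, 0], "fingers": 0.45}, {"dp": [0, 0, -15], "dr": [0, 0, 0], "fingers": 0.45}, {"dp": [0, 0, -40], "dr": [0, 0, 0], "fingers": 0.45}, {"dp": [0, 0, -50], "dr": [0, 0, 0], "fingers": 0.45}]'

```text
time_s: 18.52
tool_pos: [0.4102, 0.3128, 0.1126]
tool_rot: [-179.9, 0.0, 79.7]
force: [0.3, -0.4, -0.1]
grip_width: 0.0479
grasp_force: 0.0
```

Call:
step_arm --moves '[{"dp": [-40, 0, -10], "dr": [0, 0, 0], "fingers": 0}, {"dp": [0, 0, 0], "dr": [0, 0, 0], "fingers": 0}, {"dp": [0, 0, 0], "dr": [0, 0, 0], "fingers": 0}, {"dp": [0, 0, 0], "dr": [0, 0, 0], "fingers": 0}, {"dp": [0, 0, 0], "dr": [0, 0, 0], "fingers": 0}]'

```text
time_s: 19.15
tool_pos: [0.4033, 0.2744, 0.121]
tool_rot: [-179.9, -0.0, 79.7]
force: [-0.1, 0.2, 0.0]
grip_width: 0.0851
grasp_force: 0.0
```

```bash
python3 look.py w7; python3 meas.py w7 240 100 330 240 .033 white; python3 go.py 650 30 82
```

```text
centre 412.0 312.8 W 19.3 L 30.2 long yaw 79.7 px [281.5 166. ]
at [403.3 274.4 121. ] [-1.7993e+02 -1.0000e-02  7.9700e+01] t 19.2 q7 -52.3
turn z rad -0.04 dp -207.6 278.3
```

Call:
step_arm --moves '[{"dp": [0, 0, 0], "dr": [0, 0, -0.04], "fingers": 0}, {"dp": [-17, 22.8, 0], "dr": [0, 0, 0], "fingers": 0}, {"dp": [-25, 33.5, 0], "dr": [0, 0, 0], "fingers": 0}, {"dp": [-25, 33.5, 0], "dr": [0, 0, 0], "fingers": 0}, {"dp": [-25, 33.5, 0], "dr": [0, 0, 0], "fingers": 0}]'

```text
time_s: 19.82
tool_pos: [0.5136, 0.1647, 0.121]
tool_rot: [-180.0, -0.0, 82.0]
force: [0.5, 0.1, 0.5]
grip_width: 0.087
grasp_force: 0.0
```

Call:
step_arm --moves '[{"dp": [-25, 33.5, 0], "dr": [0, 0, 0], "fingers": 0}, {"dp": [-25, 33.5, 0], "dr": [0, 0, 0], "fingers": 0}, {"dp": [-25, 33.5, 0], "dr": [0, 0, 0], "fingers": 0}, {"dp": [-25, 33.5, 0], "dr": [0, 0, 0], "fingers": 0}, {"dp": [-16, 21, 0], "dr": [0, 0, 0], "fingers": 0}]'

```text
time_s: 20.45
tool_pos: [0.6512, 0.0266, 0.1203]
tool_rot: [-179.9, 0.0, 81.8]
force: [-0.1, 0.1, 0.5]
grip_width: 0.0872
grasp_force: 0.0
```

Call:
step_arm --moves '[{"dp": [0, 0, 0], "dr": [0, 0, 0], "fingers": 0}, {"dp": [0, 0, 0], "dr": [0, 0, 0], "fingers": 0}, {"dp": [0, 0, 0], "dr": [0, 0, 0], "fingers": 0}, {"dp": [0, 0, 0], "dr": [0, 0, 0], "fingers": 0}, {"dp": [0, 0, 0], "dr": [0, 0, 0], "fingers": 0}]'

```text
time_s: 21.08
tool_pos: [0.6498, 0.029, 0.1216]
tool_rot: [180.0, 0.0, 82.0]
force: [0.6, -1.3, -0.3]
grip_width: 0.0868
grasp_force: 0.0
```

```bash
python3 look.py w8; python3 -c "
import json
from h import *
print(proj('wrist',[[.6568,.0778,.025]],json.load(open('pics/w8.json'))))"; python3 meas.py w8 230 90 340 235 .025 green; python3 go.py 658 79 82
```

```text
[[279.33289868 153.25389393]]
centre 660.3 81.0 W 13.8 L 38.0 long yaw 82.5 px [283.         161.58333333]
at [649.9  28.9 121.5] [1.7999e+02 1.0000e-02 8.1940e+01] t 21.12 q7 -24.7
turn z rad -0.001 dp 50.8 1.1
```

View pics/w8.png

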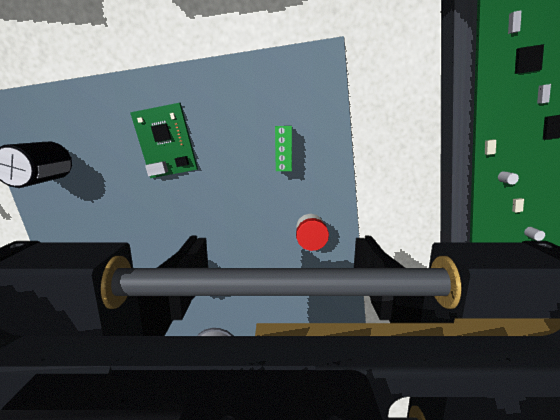

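The terminal is at (284,148), measured 38×14 mm; the board's edge at (195,165) is about 70 mm to its left. I part-close the fingers for clearance.

Call:
step_arm --moves '[{"dp": [0, 0, 0], "dr": [0, 0, -0.01], "fingers": 0.35}, {"dp": [27, 1.8, 0], "dr": [0, 0, 0], "fingers": 0.35}, {"dp": [26, 1.7, 10], "dr": [0, 0, 0], "fingers": 0.35}, {"dp": [0, 0, 25], "dr": [0, 0, 0], "fingers": 0.35}, {"dp": [0, 0, 35], "dr": [0, 0, 0], "fingers": 0.35}]'

```text
time_s: 21.75
tool_pos: [0.6614, 0.0815, 0.0517]
tool_rot: [179.8, -0.0, 82.6]
force: [0.4, -0.7, 0.2]
grip_width: 0.057
grasp_force: 0.0
```

Call:
step_arm --moves '[{"dp": [0, 0, 25], "dr": [0, 0, 0], "fingers": 0.35}, {"dp": [0, 0, 15], "dr": [0, 0, 0], "fingers": 0.35}, {"dp": [0, 0, 6], "dr": [0, 0, 0], "fingers": 0.35}, {"dp": [0, 0, 0], "dr": [0, 0, 0], "fingers": 0.35}, {"dp": [0, 0, 0], "dr": [0, 0, 0], "fingers": 0.6}]'

```text
time_s: 22.38
tool_pos: [0.6612, 0.0809, 0.0065]
tool_rot: [179.9, -0.0, 82.5]
force: [0.6, -0.3, 0.4]
grip_width: 0.0518
grasp_force: 0.0
```

Call:
step_arm --moves '[{"dp": [0, 0, 0], "dr": [0, 0, 0], "fingers": 1}, {"dp": [0, 0, 0], "dr": [0, 0, 0], "fingers": 1}, {"dp": [0, 0, 0], "dr": [0, 0, 0], "fingers": 1}, {"dp": [0, 0, 0], "dr": [0, 0, 0], "fingers": 1}, {"dp": [0, 0, 0], "dr": [0, 0, 0], "fingers": 1}]'

```text
time_s: 23.0
tool_pos: [0.6604, 0.0807, 0.0053]
tool_rot: [-180.0, 0.0, 82.5]
force: [-0.3, 0.5, 0.6]
grip_width: 0.0142
grasp_force: 15.0
```

Call:
step_arm --moves '[{"dp": [0, 0, 0], "dr": [0, 0, 0], "fingers": 1}, {"dp": [0, 0, 0], "dr": [0, 0, 0], "fingers": 1}, {"dp": [0, 0, 0], "dr": [0, 0, 0], "fingers": 1}, {"dp": [0, 0, 0], "dr": [0, 0, 0], "fingers": 1}, {"dp": [0, 0, 0], "dr": [0, 0, 0], "fingers": 1}]'

```text
time_s: 23.62
tool_pos: [0.6604, 0.0807, 0.0054]
tool_rot: [180.0, 0.0, 82.5]
force: [-1.0, -0.2, 1.7]
grip_width: 0.014
grasp_force: 15.0
```

```bash
python3 go.py 619.8 283.8 100
```

```text
at [660.4  80.7   5.4] [1.800e+02 1.000e-02 8.249e+01] t 23.62 q7 -32.1
turn z rad -0.306 dp 207.1 -4.7
```

Call:
step_arm --moves '[{"dp": [0, 0, -15], "dr": [0, 0, 0], "fingers": 1}, {"dp": [0, 0, -35], "dr": [0, 0, 0], "fingers": 1}, {"dp": [0, 0, -40], "dr": [0, 0, 0], "fingers": 1}, {"dp": [0, 0, -30], "dr": [0, 0, -0.153], "fingers": 1}, {"dp": [0, 0, 0], "dr": [0, 0, -0.153], "fingers": 1}]'

```text
time_s: 24.25
tool_pos: [0.6627, 0.0816, 0.1301]
tool_rot: [179.6, 0.0, 100.3]
force: [-0.1, 0.3, -1.3]
grip_width: 0.0142
grasp_force: 15.0
```

Call:
step_arm --moves '[{"dp": [30, -0.7, 0], "dr": [0, 0, 0], "fingers": 1}, {"dp": [50, -1, 0], "dr": [0, 0, 0], "fingers": 1}, {"dp": [50, -1, 0], "dr": [0, 0, 0], "fingers": 1}, {"dp": [50, -1, 0], "dr": [0, 0, 0], "fingers": 1}, {"dp": [27, -1, 0], "dr": [0, 0, 0], "fingers": 1}]'

```text
time_s: 24.88
tool_pos: [0.6182, 0.288, 0.1267]
tool_rot: [179.9, -0.1, 100.3]
force: [-0.5, -0.2, 0.2]
grip_width: 0.014
grasp_force: 15.0
```

Call:
step_arm --moves '[{"dp": [0, 0, 0], "dr": [0, 0, 0], "fingers": 1}, {"dp": [0, 0, 0], "dr": [0, 0, 0], "fingers": 1}, {"dp": [0, 0, 10], "dr": [0, 0, 0], "fingers": 1}, {"dp": [0, 0, 0], "dr": [0, 0, 0], "fingers": 1}, {"dp": [0, 0, 0], "dr": [0, 0, 0], "fingers": 1}]'

```text
time_s: 25.5
tool_pos: [0.6199, 0.2829, 0.115]
tool_rot: [-180.0, 0.0, 100.0]
force: [-0.7, 0.5, -0.5]
grip_width: 0.014
grasp_force: 15.0
```

```bash
python3 go.py 619.8 283.8 100
```

```text
at [619.9 282.9 115. ] [-1.7997e+02  2.0000e-02  9.9970e+01] t 25.5 q7 -31.6
turn z rad -0.001 dp 0.9 0.0
```

Descend 115 → about 6.

Call:
step_arm --moves '[{"dp": [0, 0, 25], "dr": [0, 0, 0], "fingers": 1}, {"dp": [0, 0, 35], "dr": [0, 0, 0], "fingers": 1}, {"dp": [0, 0, 30], "dr": [0, 0, 0], "fingers": 1}, {"dp": [0, 0, 12], "dr": [0, 0, 0], "fingers": 1}, {"dp": [0, 0, 3], "dr": [0, 0, 0], "fingers": 1}]'

```text
time_s: 26.12
tool_pos: [0.6197, 0.2837, 0.0101]
tool_rot: [-180.0, -0.0, 100.0]
force: [0.5, 0.4, 0.2]
grip_width: 0.0141
grasp_force: 15.0
```

```bash
python3 go.py 619.8 283.8 100
```

```text
at [619.7 283.7  10.1] [-179.98   -0.    100.02] t 26.12 q7 -34.3
turn z rad 0.0 dp 0.1 0.1
```

Call:
step_arm --moves '[{"dp": [0, 0, 3], "dr": [0, 0, 0], "fingers": 1}, {"dp": [0, 0, 1.2], "dr": [0, 0, 0], "fingers": 1}, {"dp": [0, 0, 0], "dr": [0, 0, 0], "fingers": 1}, {"dp": [0, 0, 0], "dr": [0, 0, 0], "fingers": 0.7}, {"dp": [0, 0, 0], "dr": [0, 0, 0], "fingers": 0.5}]'

```text
time_s: 26.75
tool_pos: [0.6199, 0.2838, 0.0063]
tool_rot: [180.0, 0.0, 100.0]
force: [0.3, -0.1, 0.1]
grip_width: 0.0268
grasp_force: 0.0
```

Call:
step_arm --moves '[{"dp": [0, 0, 0], "dr": [0, 0, 0], "fingers": 0.5}, {"dp": [0, 0, 0], "dr": [0, 0, 0], "fingers": 0.5}, {"dp": [0, 0, -15], "dr": [0, 0, 0], "fingers": 0.5}, {"dp": [0, 0, -40], "dr": [0, 0, 0], "fingers": 0.5}, {"dp": [0, 0, -50], "dr": [0, 0, 0], "fingers": 0.5}]'

```text
time_s: 27.38
tool_pos: [0.6192, 0.2835, 0.1123]
tool_rot: [-179.9, 0.0, 100.0]
force: [1.6, -1.2, 0.3]
grip_width: 0.0434
grasp_force: 0.0
```

Call:
step_arm --moves '[{"dp": [-40, 0, -10], "dr": [0, 0, 0], "fingers": 0.2}, {"dp": [0, 0, 0], "dr": [0, 0, 0], "fingers": 0.2}, {"dp": [0, 0, 0], "dr": [0, 0, 0], "fingers": 0.2}, {"dp": [0, 0, 0], "dr": [0, 0, 0], "fingers": 0.2}, {"dp": [0, 0, 0], "dr": [0, 0, 0], "fingers": 0.2}]'

```text
time_s: 28.0
tool_pos: [0.626, 0.2454, 0.1207]
tool_rot: [-180.0, -0.0, 100.1]
force: [0.7, 1.5, -0.9]
grip_width: 0.0692
grasp_force: 0.0
```

```bash
python3 look.py w9; python3 meas.py w9 245 100 320 235 .025 green; python3 go.py 444 50 90
```

```text
centre 621.0 284.6 W 13.2 L 38.0 long yaw -79.9 px [281.5 164. ]
at [626.2 245.2 120.7] [-1.7996e+02 -2.0000e-02  1.0011e+02] t 28.05 q7 -28.0
turn z rad 0.176 dp -195.2 -182.2
```

Call:
step_arm --moves '[{"dp": [0, 0, 0], "dr": [0, 0, 0.176], "fingers": 0.1}, {"dp": [-25, -23.3, 0], "dr": [0, 0, 0], "fingers": 0.1}, {"dp": [-35, -32.7, 0], "dr": [0, 0, 0], "fingers": 0.1}, {"dp": [-35, -32.7, 0], "dr": [0, 0, 0], "fingers": 0.1}, {"dp": [-35, -32.7, 0], "dr": [0, 0, 0], "fingers": 0.1}]'

```text
time_s: 28.68
tool_pos: [0.504, 0.1139, 0.1208]
tool_rot: [-180.0, -0.0, 90.0]
force: [0.4, -0.1, 0.7]
grip_width: 0.0788
grasp_force: 0.0
```

Call:
step_arm --moves '[{"dp": [-35, -32.7, 0], "dr": [0, 0, 0], "fingers": 0.1}, {"dp": [-30, -28, 0], "dr": [0, 0, 0], "fingers": 0.1}, {"dp": [0, 0, 0], "dr": [0, 0, 0], "fingers": 0.1}, {"dp": [0, 0, 0], "dr": [0, 0, 0], "fingers": 0.1}, {"dp": [0, 0, 0], "dr": [0, 0, 0], "fingers": 0.1}]'

```text
time_s: 29.3
tool_pos: [0.4451, 0.0509, 0.1213]
tool_rot: [180.0, -0.1, 90.1]
force: [1.0, -0.8, 0.0]
grip_width: 0.0782
grasp_force: 0.0
```

```bash
python3 look.py w10; python3 -c "
import json
from h import *
print(proj('wrist',[[.4443,.0975,.048]],json.load(open('pics/w10.json'))))"; python3 meas.py w10 220 80 340 235 .048 silver; python3 go.py 447 100 90
```

```text
[[278.00236154 159.53295615]]
centre 446.3 99.5 W 29.1 L 29.2 long yaw -63.1 px [279.90322581 158.32258065]
at [445.   50.8 121.2] [ 1.7999e+02 -6.0000e-02  9.0070e+01] t 29.35 q7 -9.0
turn z rad 0.001 dp 49.2 2.0
```

View pics/w10.png

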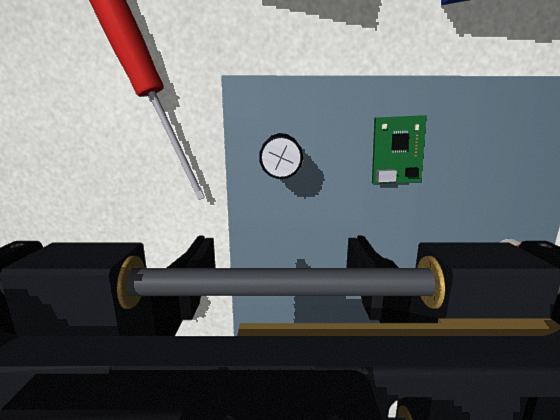

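Capacitor top at (281,156) measures (446,99.5). The screwdriver tip at (203,198) and the board edge at x=375 are both outside the finger span once I narrow it to 65 mm.

Call:
step_arm --moves '[{"dp": [24, 0.7, 0], "dr": [0, 0, 0], "fingers": 0.28}, {"dp": [24.7, 0.6, 0], "dr": [0, 0, 0], "fingers": 0.28}, {"dp": [0, 0, 15], "dr": [0, 0, 0], "fingers": 0.28}, {"dp": [0, 0, 30], "dr": [0, 0, 0], "fingers": 0.28}, {"dp": [0, 0, 30], "dr": [0, 0, 0], "fingers": 0.28}]'

```text
time_s: 29.98
tool_pos: [0.4456, 0.0975, 0.0444]
tool_rot: [-180.0, 0.0, 89.9]
force: [-0.0, 0.2, -0.0]
grip_width: 0.0626
grasp_force: 0.0
```

Call:
step_arm --moves '[{"dp": [0, 0, 23], "dr": [0, 0, 0], "fingers": 0.28}, {"dp": [0, 0, 12], "dr": [0, 0, 0], "fingers": 0.28}, {"dp": [0, 0, 3], "dr": [0, 0, 0], "fingers": 0.28}, {"dp": [0, 0, 0], "dr": [0, 0, 0], "fingers": 0.5}, {"dp": [0, 0, 0], "dr": [0, 0, 0], "fingers": 1}]'

```text
time_s: 30.6
tool_pos: [0.4466, 0.0982, 0.0089]
tool_rot: [179.9, 0.0, 89.9]
force: [-0.2, 0.8, 0.8]
grip_width: 0.05
grasp_force: 0.0
```

Call:
step_arm --moves '[{"dp": [0, 0, 0], "dr": [0, 0, 0], "fingers": 1}, {"dp": [0, 0, 0], "dr": [0, 0, 0], "fingers": 1}, {"dp": [0, 0, 0], "dr": [0, 0, 0], "fingers": 1}, {"dp": [0, 0, 0], "dr": [0, 0, 0], "fingers": 1}, {"dp": [0, 0, 0], "dr": [0, 0, 0], "fingers": 1}]'

```text
time_s: 31.22
tool_pos: [0.4462, 0.0982, 0.0086]
tool_rot: [180.0, 0.0, 89.9]
force: [-0.6, -0.7, 6.5]
grip_width: 0.0348
grasp_force: 15.0
```

```bash
python3 go.py 410.1 -304.3 81.4
```

```text
at [446.2  98.2   8.6] [1.7997e+02 2.0000e-02 8.9940e+01] t 31.23 q7 -25.4
turn z rad 0.149 dp -403.3 24.5
```

Call:
step_arm --moves '[{"dp": [0, 0, -15], "dr": [0, 0, 0], "fingers": 1}, {"dp": [0, 0, -35], "dr": [0, 0, 0], "fingers": 1}, {"dp": [0, 0, -40], "dr": [0, 0, 0], "fingers": 1}, {"dp": [0, 0, -40], "dr": [0, 0, 0], "fingers": 1}, {"dp": [-20, 0, 0], "dr": [0, 0, 0], "fingers": 1}]'

```text
time_s: 31.85
tool_pos: [0.4481, 0.0801, 0.142]
tool_rot: [179.6, 0.0, 90.1]
force: [0.4, -0.1, -1.5]
grip_width: 0.0344
grasp_force: 15.0
```

Call:
step_arm --moves '[{"dp": [-43, 0, 0], "dr": [0, 0, 0], "fingers": 1}, {"dp": [-43, 0, 0], "dr": [0, 0, 0], "fingers": 1}, {"dp": [-43, 0, 0], "dr": [0, 0, 0], "fingers": 1}, {"dp": [-43, 0, 0], "dr": [0, 0, 0], "fingers": 1}, {"dp": [-43, 0, 0], "dr": [0, 0, 0], "fingers": 1}]'

```text
time_s: 32.48
tool_pos: [0.4455, -0.1379, 0.1389]
tool_rot: [179.9, 0.0, 90.0]
force: [0.6, 0.0, -0.7]
grip_width: 0.0344
grasp_force: 15.0
```

Call:
step_arm --moves '[{"dp": [-43, 0, 0], "dr": [0, 0, 0], "fingers": 1}, {"dp": [-43, 0, 0], "dr": [0, 0, 0], "fingers": 1}, {"dp": [-30, 0, 0], "dr": [0, 0, 0], "fingers": 1}, {"dp": [0, 0, 0], "dr": [0, 0, 0.149], "fingers": 1}, {"dp": [0, 0, 0], "dr": [0, 0, 0], "fingers": 1}]'

```text
time_s: 33.1
tool_pos: [0.4454, -0.2526, 0.1385]
tool_rot: [180.0, -0.0, 81.5]
force: [0.4, 0.3, -1.2]
grip_width: 0.0348
grasp_force: 15.0
```

```bash
python3 go.py 410.1 -304.3 81.4
```

```text
at [ 445.4 -252.6  138.5] [ 1.7998e+02 -3.0000e-02  8.1480e+01] t 33.1 q7 15.6
turn z rad 0.001 dp -56.4 -27.2
```

Call:
step_arm --moves '[{"dp": [-28, -13.6, 0], "dr": [0, 0, 0], "fingers": 1}, {"dp": [-28.4, -13.6, 0], "dr": [0, 0, 0], "fingers": 1}, {"dp": [0, 0, 15], "dr": [0, 0, 0], "fingers": 1}, {"dp": [0, 0, 20], "dr": [0, 0, 0], "fingers": 1}, {"dp": [0, 0, 0], "dr": [0, 0, 0], "fingers": 1}]'

```text
time_s: 33.72
tool_pos: [0.4095, -0.3023, 0.1016]
tool_rot: [-179.8, -0.1, 81.6]
force: [-0.1, 0.1, -0.3]
grip_width: 0.0342
grasp_force: 15.0
```

Call:
step_arm --moves '[{"dp": [0, 0, 25], "dr": [0, 0, 0], "fingers": 1}, {"dp": [0, 0, 30], "dr": [0, 0, 0], "fingers": 1}, {"dp": [0, 0, 22], "dr": [0, 0, 0], "fingers": 1}, {"dp": [0, 0, 10], "dr": [0, 0, 0], "fingers": 1}, {"dp": [0, 0, 3], "dr": [0, 0, 0], "fingers": 1}]'

```text
time_s: 34.35
tool_pos: [0.4106, -0.3041, 0.0133]
tool_rot: [180.0, -0.0, 81.5]
force: [-0.4, -0.1, -1.1]
grip_width: 0.0346
grasp_force: 15.0
```

```bash
python3 go.py 410.1 -304.3 81.4
```

```text
at [ 410.6 -304.1   13.3] [ 1.7999e+02 -1.0000e-02  8.1480e+01] t 34.35 q7 19.1
turn z rad 0.001 dp -0.2 -0.5
```

Call:
step_arm --moves '[{"dp": [0, 0, 3], "dr": [0, 0, 0], "fingers": 1}, {"dp": [0, 0, 1.2], "dr": [0, 0, 0], "fingers": 1}, {"dp": [0, 0, 0], "dr": [0, 0, 0], "fingers": 1}, {"dp": [0, 0, 0], "dr": [0, 0, 0], "fingers": 0.5}, {"dp": [0, 0, 0], "dr": [0, 0, 0], "fingers": 0.4}]'

```text
time_s: 34.98
tool_pos: [0.4102, -0.3046, 0.0092]
tool_rot: [180.0, 0.0, 81.4]
force: [0.7, -0.4, 0.2]
grip_width: 0.0464
grasp_force: 0.0
```

Call:
step_arm --moves '[{"dp": [0, 0, 0], "dr": [0, 0, 0], "fingers": 0.4}, {"dp": [0, 0, 0], "dr": [0, 0, 0], "fingers": 0.4}, {"dp": [0, 0, -15], "dr": [0, 0, 0], "fingers": 0.4}, {"dp": [0, 0, -40], "dr": [0, 0, 0], "fingers": 0.4}, {"dp": [0, 0, -50], "dr": [0, 0, 0], "fingers": 0.4}]'

```text
time_s: 35.6
tool_pos: [0.4096, -0.304, 0.1153]
tool_rot: [-179.9, -0.0, 81.4]
force: [-0.5, -1.6, 0.8]
grip_width: 0.0521
grasp_force: 0.0
```

Call:
step_arm --moves '[{"dp": [-40, 0, -10], "dr": [0, 0, 0], "fingers": 0.1}, {"dp": [0, 0, 0], "dr": [0, 0, 0], "fingers": 0.1}, {"dp": [0, 0, 0], "dr": [0, 0, 0], "fingers": 0.1}, {"dp": [0, 0, 0], "dr": [0, 0, 0], "fingers": 0.1}, {"dp": [0, 0, 0], "dr": [0, 0, 0], "fingers": 0.1}]'

```text
time_s: 36.22
tool_pos: [0.4042, -0.3431, 0.1236]
tool_rot: [-180.0, -0.0, 81.5]
force: [-1.0, -0.3, -0.2]
grip_width: 0.0784
grasp_force: 0.0
```

```bash
python3 look.py w11; python3 meas.py w11 245 100 315 235 .048 silver; python3 go.py 544 -74 81.4
```

```text
centre 403.7 -347.3 W 24.7 L 58.7 long yaw -8.5 px [285.51923077 215.63461538]
at [ 404.2 -343.3  123.7] [-1.7997e+02 -2.0000e-02  8.1460e+01] t 36.27 q7 25.9
turn z rad 0.001 dp 287.2 98.0
```

```bash
python3 meas.py w11 245 110 315 190 .048 silver
```

```text
centre 411.6 -303.5 W 28.8 L 28.9 long yaw -8.5 px [282.         166.63636364]
```

Call:
step_arm --moves '[{"dp": [25, 8.6, -10], "dr": [0, 0, 0], "fingers": 0.1}, {"dp": [42, 14.3, 0], "dr": [0, 0, 0], "fingers": 0.1}, {"dp": [42, 14.3, 0], "dr": [0, 0, 0], "fingers": 0.1}, {"dp": [42, 14.3, 0], "dr": [0, 0, 0], "fingers": 0.1}, {"dp": [42, 14.3, 0], "dr": [0, 0, 0], "fingers": 0.1}]'

```text
time_s: 36.9
tool_pos: [0.4985, -0.1614, 0.1339]
tool_rot: [180.0, 0.0, 81.4]
force: [0.4, -0.6, -0.2]
grip_width: 0.078
grasp_force: 0.0
```

Call:
step_arm --moves '[{"dp": [42, 14.3, 0], "dr": [0, 0, 0], "fingers": 0.1}, {"dp": [32, 11, 0], "dr": [0, 0, 0], "fingers": 0.1}, {"dp": [20, 7, 10], "dr": [0, 0, 0], "fingers": 0.1}, {"dp": [0, 0, 0], "dr": [0, 0, 0], "fingers": 0.1}, {"dp": [0, 0, 0], "dr": [0, 0, 0], "fingers": 0.1}]'

```text
time_s: 37.52
tool_pos: [0.5435, -0.076, 0.1239]
tool_rot: [-180.0, 0.0, 81.4]
force: [0.3, -0.9, 0.3]
grip_width: 0.0781
grasp_force: 0.0
```

```bash
python3 look.py w12; python3 meas.py w12 220 80 340 225 .048 silver; python3 go.py 551 -24 81.4
```

```text
centre 551.0 -28.0 W 100.3 L 112.7 long yaw 81.4 px [295.72340426 216.        ]
at [543.6 -76.4 124.1] [-1.7999e+02  5.0000e-02  8.1310e+01] t 37.58 q7 -9.8
turn z rad -0.002 dp 52.9 -0.5
```

```bash
python3 meas.py w12 250 120 315 195 .048 white;python3 -c "
import json
from h import *
print(proj('wrist',[[.551,-.024,.048]],json.load(open('pics/w12.json'))))"
```

```text
centre 550.5 -24.1 W 28.5 L 28.8 long yaw 81.3 px [277.37037037 150.        ]
[[278.657748   151.56919963]]
```

View pics/w12.png

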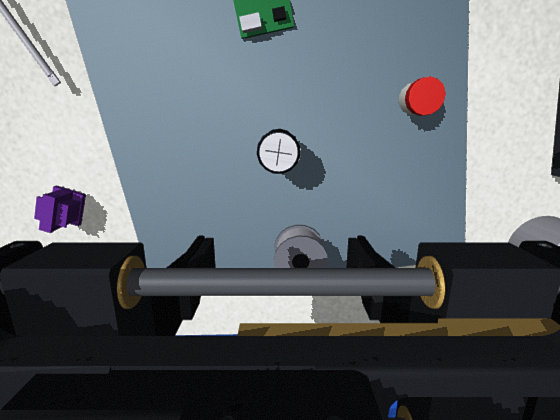

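Capacitor top at (278,151), 29 mm circle, clear all round (jar at (425,95), reel at (300,250)).

Call:
step_arm --moves '[{"dp": [26, -0.5, 0], "dr": [0, 0, 0], "fingers": 0.2}, {"dp": [26.7, -0.6, 0], "dr": [0, 0, 0], "fingers": 0.2}, {"dp": [0, 0, 15], "dr": [0, 0, 0], "fingers": 0.2}, {"dp": [0, 0, 30], "dr": [0, 0, 0], "fingers": 0.2}, {"dp": [0, 0, 32], "dr": [0, 0, 0], "fingers": 0.2}]'

```text
time_s: 38.2
tool_pos: [0.5505, -0.0254, 0.0458]
tool_rot: [180.0, 0.1, 81.3]
force: [-0.3, -0.5, 0.2]
grip_width: 0.0699
grasp_force: 0.0
```

Call:
step_arm --moves '[{"dp": [0, 0, 23], "dr": [0, 0, 0], "fingers": 0.2}, {"dp": [0, 0, 12], "dr": [0, 0, 0], "fingers": 0.2}, {"dp": [0, 0, 3.5], "dr": [0, 0, 0], "fingers": 0.2}, {"dp": [0, 0, 0], "dr": [0, 0, 0], "fingers": 0.5}, {"dp": [0, 0, 0], "dr": [0, 0, 0], "fingers": 1}]'

```text
time_s: 38.83
tool_pos: [0.5516, -0.0228, 0.0094]
tool_rot: [179.9, 0.0, 81.4]
force: [-0.8, 0.7, 0.1]
grip_width: 0.057
grasp_force: 0.0
```

Call:
step_arm --moves '[{"dp": [0, 0, 0], "dr": [0, 0, 0], "fingers": 1}, {"dp": [0, 0, 0], "dr": [0, 0, 0], "fingers": 1}, {"dp": [0, 0, 0], "dr": [0, 0, 0], "fingers": 1}, {"dp": [0, 0, 0], "dr": [0, 0, 0], "fingers": 1}, {"dp": [0, 0, 0], "dr": [0, 0, 0], "fingers": 1}]'

```text
time_s: 39.45
tool_pos: [0.5509, -0.0227, 0.0087]
tool_rot: [180.0, 0.0, 81.4]
force: [-1.0, -0.1, 4.1]
grip_width: 0.0347
grasp_force: 15.0
```

```bash
python3 go.py 418.9 -248.9 81.4
```

```text
at [550.9 -22.7   8.7] [1.7999e+02 1.0000e-02 8.1410e+01] t 39.45 q7 -20.7
turn z rad 0.0 dp -243.4 -96.7
```

Call:
step_arm --moves '[{"dp": [0, 0, -15], "dr": [0, 0, 0], "fingers": 1}, {"dp": [0, 0, -35], "dr": [0, 0, 0], "fingers": 1}, {"dp": [0, 0, -40], "dr": [0, 0, 0], "fingers": 1}, {"dp": [0, 0, -40], "dr": [0, 0, 0], "fingers": 1}, {"dp": [-25, -10, 0], "dr": [0, 0, 0], "fingers": 1}]'

```text
time_s: 40.08
tool_pos: [0.5404, -0.0436, 0.1431]
tool_rot: [179.5, -0.1, 81.7]
force: [0.3, -1.1, -0.9]
grip_width: 0.0349
grasp_force: 15.0
```

Call:
step_arm --moves '[{"dp": [-40, -16, 0], "dr": [0, 0, 0], "fingers": 1}, {"dp": [-40, -16, 0], "dr": [0, 0, 0], "fingers": 1}, {"dp": [-40, -16, 0], "dr": [0, 0, 0], "fingers": 1}, {"dp": [-40, -16, 0], "dr": [0, 0, 0], "fingers": 1}, {"dp": [-35, -13.7, 0], "dr": [0, 0, 0], "fingers": 1}]'

```text
time_s: 40.7
tool_pos: [0.4303, -0.2284, 0.1392]
tool_rot: [179.9, 0.0, 81.4]
force: [-0.3, -0.7, -0.9]
grip_width: 0.0348
grasp_force: 15.0
```

Call:
step_arm --moves '[{"dp": [-23.4, -9, 0], "dr": [0, 0, 0], "fingers": 1}, {"dp": [0, 0, 0], "dr": [0, 0, 0], "fingers": 1}, {"dp": [0, 0, 15], "dr": [0, 0, 0], "fingers": 1}, {"dp": [0, 0, 20], "dr": [0, 0, 0], "fingers": 1}, {"dp": [0, 0, 0], "dr": [0, 0, 0], "fingers": 1}]'

```text
time_s: 41.32
tool_pos: [0.418, -0.2465, 0.1014]
tool_rot: [-179.8, -0.1, 81.6]
force: [0.6, 0.6, 0.5]
grip_width: 0.0347
grasp_force: 15.0
```

```bash
python3 go.py 418.9 -248.9 81.4
```

```text
at [ 418.  -246.5  101.4] [-1.7979e+02 -1.4000e-01  8.1560e+01] t 41.33 q7 16.8
turn z rad 0.003 dp -2.3 1.2
```

Call:
step_arm --moves '[{"dp": [0, 0, 25], "dr": [0, 0, 0], "fingers": 1}, {"dp": [0, 0, 30], "dr": [0, 0, 0], "fingers": 1}, {"dp": [0, 0, 22], "dr": [0, 0, 0], "fingers": 1}, {"dp": [0, 0, 10], "dr": [0, 0, 0], "fingers": 1}, {"dp": [0, 0, 3], "dr": [0, 0, 0], "fingers": 1}]'

```text
time_s: 41.95
tool_pos: [0.4192, -0.2484, 0.0135]
tool_rot: [180.0, -0.0, 81.5]
force: [-0.1, 0.3, -0.8]
grip_width: 0.0346
grasp_force: 15.0
```

```bash
python3 go.py 418.9 -248.9 81.4
```

```text
at [ 419.2 -248.4   13.5] [ 1.800e+02 -1.000e-02  8.146e+01] t 41.95 q7 13.3
turn z rad 0.001 dp -0.5 -0.2
```

Call:
step_arm --moves '[{"dp": [0, 0, 3], "dr": [0, 0, 0], "fingers": 1}, {"dp": [0, 0, 1.3], "dr": [0, 0, 0], "fingers": 1}, {"dp": [0, 0, 0], "dr": [0, 0, 0], "fingers": 1}, {"dp": [0, 0, 0], "dr": [0, 0, 0], "fingers": 0.5}, {"dp": [0, 0, 0], "dr": [0, 0, 0], "fingers": 0.4}]'

```text
time_s: 42.58
tool_pos: [0.419, -0.249, 0.0094]
tool_rot: [180.0, 0.0, 81.4]
force: [0.4, -0.4, 0.2]
grip_width: 0.0462
grasp_force: 0.0
```

Call:
step_arm --moves '[{"dp": [0, 0, 0], "dr": [0, 0, 0], "fingers": 0.4}, {"dp": [0, 0, 0], "dr": [0, 0, 0], "fingers": 0.4}, {"dp": [0, 0, -15], "dr": [0, 0, 0], "fingers": 0.4}, {"dp": [0, 0, -40], "dr": [0, 0, 0], "fingers": 0.4}, {"dp": [0, 0, -50], "dr": [0, 0, 0], "fingers": 0.4}]'

```text
time_s: 43.2
tool_pos: [0.4183, -0.2484, 0.1155]
tool_rot: [-179.9, -0.0, 81.4]
force: [0.8, -1.7, -0.0]
grip_width: 0.0521
grasp_force: 0.0
```

Call:
step_arm --moves '[{"dp": [-40, 0, -50], "dr": [0, 0, 0], "fingers": 0.4}, {"dp": [-40, 0, -40], "dr": [0, 0, 0], "fingers": 0.4}, {"dp": [0, 0, 0], "dr": [0, 0, 0], "fingers": 0.4}, {"dp": [0, 0, 0], "dr": [0, 0, 0], "fingers": 0.4}, {"dp": [0, 0, 0], "dr": [0, 0, 0], "fingers": 0.4}]'

```text
time_s: 43.82
tool_pos: [0.4068, -0.3253, 0.202]
tool_rot: [-179.9, -0.1, 81.5]
force: [-0.6, -0.1, -0.2]
grip_width: 0.0527
grasp_force: 0.0
```

```bash
python3 look.py w13; python3 - <<'E'
from h import *
a=cv2.imread("pics/w13.png")
t=cv2.cvtColor(env.read_camera("top"),cv2.COLOR_RGB2BGR); cv2.imwrite("pics/topend.png",t)
hsv=cv2.cvtColor(t,cv2.COLOR_BGR2HSV)
m=(hsv[...,0]>45)&(hsv[...,0]<80)&(hsv[...,1]>120); m[:,:220]=0;m[:,260:]=0;m[:155]=0;m[190:]=0
ys,xs=np.nonzero(m);print("board",(ray("top",[(xs.mean(),ys.mean())],.007)*1e3).round(1))
b=cv2.resize(t[80:290,90:460],None,fx=2,fy=2); a=a[:260]
cv2.imwrite("pics/end.png",np.vstack([cv2.resize(a,(390,181)),np.zeros((0,390,3),np.uint8)]) if 0 else np.vstack([cv2.copyMakeBorder(cv2.resize(a,(390,175)),0,0,0,350,0),b]))
E
```

```text
board [[553.1 101.8   7. ]]
```

View pics/end.png

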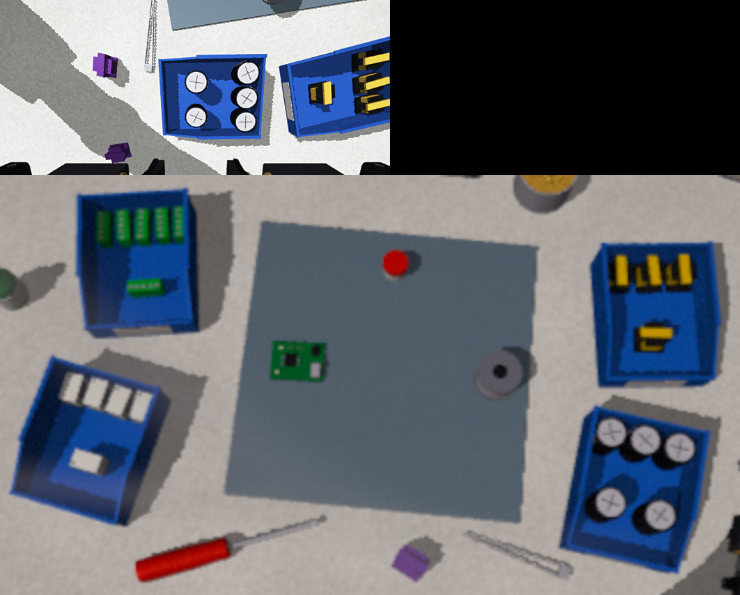

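All five components stand upright in their own bins: the terminal at (145,287), relay (88,460), transformer (655,337) and the two capacitors at (610,503) and (658,515). The board has moved by about 0.1 mm, and the arm is clear.

```bash
python3 -c "
from cell import env; print(env.sign_off())"
```

```text
the job is handed in; nothing more can be done
None
```

All five components are standing upright in their own kind's bins, the two capacitors side by side; the board measures within 0.2 mm of where it lay, and the job is handed in at about 44 s (no verdict was returned).

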